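# Index the drill guide over the log slice

## Task

Get the swing-arm drill guide ready to drill the round log slice: pull its plunger knob straight up, twist it anticlockwise until it stays up by itself and let go. Push the arm round until its guide bush stands over the log slice, then twist the knob back so that the plunger drops fully home and locks the arm there. Leave the log slice, the sanding block and the other things lying where they are.

Things in the scene. Friction and masses are not known exactly. Their poses are not given: they have to be found in the camera images.
- drill_jig: Bench drill jig, bolted down: grey base plate 220 x 270 x 12 mm. Origin on the bench at the arm's pivot; the plate spans local x -175 to +45 mm, y +-135 mm. Two stations (round rubber pads, tops 14 mm up) at local (-115, +80) and (-115, -80) mm. Steel index plate (top 64 mm up) with three holes for the plunger pin: the middle one (parked) and one for each station.
- swing_arm (a joint): Angle of the arm about the vertical pivot, rad, anticlockwise from above +. 0: parked along the jig's -x (start). Stops at -0.61 (guide over the local +y station) and +0.61 (over the -y one); at a stop the pin is right above that station's hole (play +-0.03). Plunger out, it turns stiffly (0.5 N m, 4 N at the guide) and stays where left. Beam 28 mm wide, 67 to 85 mm above the bench.
- guide (a point): Centre of the drill guide bush at the arm's free end, 140 mm from the pivot (the knob's axis is 80 mm from it): upright steel tube, 32 mm outer, 18 mm inner diameter, 62 to 102 mm above the bench (this point at 82). A good place to push the arm sideways. Axes: x along the arm towards the pivot, z up.
- plunger (a joint): Height of the spring plunger, m: 0 fully home, pin in a hole; 0.010 pin resting on the index plate between holes; about 0.013 held out, its cross pin lying on the slotted collar; 0.018 upper stop. A spring pulls it down with 3 to 6 N. It drops home only with the pin above a hole and the knob turned back; if the arm was dragged off its stop meanwhile, push it back to the stop and the pin drops in.
- knob (a joint): Turn of the knob, rad, anticlockwise from above +: 0 (stop, start) cross pin in line with the collar's slot, so that the plunger can drop; 1.4 (stop) crosswise. It turns only with the plunger raised to 0.013 or more; let go beyond about 0.7 rad, the plunger stays held out.
- knob_grip (a point): Centre of the black T-knob: a bar 50 mm long (this point's x axis), 14 mm thick (y), 24 mm high (z). At the start its centre is 122 mm above the bench and the bar lies along the arm. The collar's top below it is 100 mm above the bench. Pinch the bar across its 14 mm from above.
- log_slice_center (a point): Centre of the round brown log slice, 71 mm diameter, 34 mm high, loose on one of the two stations (within 3 mm of its middle; top 48 mm above the bench). This is the piece to be drilled.
- sanding_block_center (a point): Centre of the brick-coloured sanding block, 62 x 112 x 29 mm, loose on the other station; stays there.
- tape_measure: Yellow tape measure, 63 x 99 x 37 mm, bystander on the bench beside the jig; origin under its middle.
- screwdriver: Screwdriver with a red handle, 27 x 207 x 28 mm (along its y), bystander on the bench beside the jig; origin under its middle.
- bit_box: Flat drill bit box, 58 x 100 x 30 mm, bystander; origin under its middle.
- round_tin: Flat round tin, 99 mm diameter, 24 mm high, bystander; origin under its middle.
- chisel: Chisel with a wooden handle, 29 x 247 x 29 mm (along its y), bystander; origin under its middle.

How it is judged:
By the outcome, as a careful person would: the job done as asked, in the order asked, and still so for the second after the job is handed in, with the robot touching nothing.
It also fails if it takes over 64 s, if anything falls off the work surface, if the arm or the gripper's body presses on something with over 40 N, if the wrist force passes 120 N, or if a joint passes its speed limit or range.

## Robot

A 6-joint arm with a two-finger parallel gripper is mounted at the origin on a cart in front of the work surface, level with it; the furniture and walls round the work are solid. World frame = base frame: x ahead of the robot, y to its left, z up, the work surface at z = 0. Lengths are in m, angles in rad, forces in N, time in s.
With the tool pointing down it reaches from about 0.225 to 0.875 m from the base axis. Payload 3.4 kg.
Tool frame: the origin (TCP) lies between the finger pads; the fingertips stand 25 mm ahead of it and the grasp point (between the pads) lies 6 mm ahead of it; z points along the fingers, y is the line along which they close (so a half turn about z gives the same grasp; the last joint's range is limited). The gripper opens to 85 mm and grips with 20 to 120 N. Pads are 22 mm wide; open, the fingers measure 114 mm over their backs; the gripper's body (76 mm by 85 mm) begins 54 mm behind the grasp point. The pads swing forward as they close: fully open they stand 13 mm farther back than shut.
Start: joints at [1.134, 0.276, 1.505, -0, 1.361, -0.121], TCP at [0.179, 0.547, 0.256] pointing down, gripper open.
Joint ranges: [-2.89, 2.89], [-0.75, 2.08], [0.22, 2.7], [-1.18, 4.32], [0.11, 2.71], [-2.7, 2.7]. Speed limits (rad/s): [2.57, 2.57, 3.14, 3.14, 3.14, 3.14].

## Interface

Orientations are given as a unit quaternion [w, x, y, z].
In Python, from rig import manip, cams, ticket gives the robot as it stands.
- The arm moves only by the tool step_arm, never from a script. Its argument "increments" is a list of rows, each an object with "dp": the shift along the world's x, y, z each as a share of 0.2 m, from -1 to 1, a list of three; "yaw": the turn about the world's z as a share of 0.15 rad, from -1 to 1; "grip": the opening, from 0 (shut) to 1 (fully open). In form: [{"dp": [tx, ty, tz], "yaw": yaw, "grip": grip}, ...]. A call has 1 to 5 rows; each row shifts and turns the commanded pose from where the row before left it; what a row does not reach is not made up. A row lasts 1/8 s, in which the tool goes at most 62.5 mm and 10.7 degrees, less where a joint would pass 70% of its speed; a pose out of reach is approached as far as the arm can. A call with a number of a shift or a turn outside -1 to 1 is refused whole. A call with a gripper value outside its range is refused whole. The fingers move at their own pace and stop on an object; "squeeze" is the grip in N (left out, the last holds). Time passes only in rows, so rows that do not move let the fingers close. It gives the time, the measured TCP pose, the force, the opening and the grip force at its end, in the units of the state.
- manip.get_state(): the state, without advancing time (a new reading comes with each control period).
- cams.get_image(name): name is "scene" or "top" or "wrist"; returns the picture (480x640x3 uint8, blue, green, red); there is no depth.
- cams.get_calibration(name): a dict with "fx", "fy", "cx", "cy" (pixels), "k1" (the pictures are not rectified: a ray, as slopes to the right and down, at radius r is drawn at 1 + k1 r^2 times it, then the intrinsics apply), "extrinsics" (4x4, takes a point from camera to world coordinates). Camera axes: x right, y up, looking along -z (the intrinsics and any distortion apply to the point x, -y, -z); pixel columns grow to the right and rows downward; lengths in m; the calibration is good to about 2 mm. A picture is of the moment at which its call begins: read the wrist's pose just before it. get_calibration takes no time and is no camera call; for the wrist camera it gives the pose at the moment of the call.
- ticket.sign_off(): hands the job in; it is judged then, once.
The state is a dict: "clock": time; "qpos": joint angles; "qd": joint speeds; "effort": joint torques, N m; "position": TCP position; "ee_rot": TCP orientation; "contact_force": force on the tool from outside, world axes, zero at the start; "moment": the same for the moment, N m; "width": finger opening in m; "gripper_force": force on a finger pad.
Only numpy, scipy, OpenCV 4.12 (cv2) and the standard library are available. Lean on these libraries where they do the work, as an engineer would, in place of code of your own. Each camera call takes 0.05 s, during which the arm holds its last target. There are 200 camera calls.

## Working session

There is one attempt and no reset: what is moved stays moved. The work goes in short steps, Python scripts to look and compute and a tool call to move; the robot and the scene stay as the last step left them, time stands still between calls to the robot, and variables do not carry over. Pictures are saved under pics/ and viewed, at most 11 in all, crops included, and the job is handed in when it is done.

Besides the shell and the picture viewer there is one more tool, called after "Call:" in YAML: its name, and indented under it one key for each argument. step_arm: Moves the arm, as the interface text tells. Shift numbers are shares of 0.2 m and turn numbers shares of 0.15 rad, none past 1 either way. Its arguments: {"type":"object","properties":{"increments":{"type":"array"},"squeeze":{"type":"number"}},"required":["increments"]}

```bash
mkdir -p pics
cat > h.py <<'E'
import numpy as np, cv2
from rig import manip, cams, ticket
def ray(c,u,v):
    d=np.array([(u-c["cx"])/c["fx"],(v-c["cy"])/c["fy"]]); s=d.copy()
    for _ in range(20): s=d/(1+c["k1"]*(s@s))
    E=np.array(c["extrinsics"]); return E[:3,3],E[:3,:3]@np.array([s[0],-s[1],-1])
def at(c,u,v,z):
    o,d=ray(c,u,v); return o+d*(z-o[2])/d[2]
def proj(c,p):
    E=np.array(c["extrinsics"]); q=E[:3,:3].T@(np.array(p)-E[:3,3]); s=np.array([q[0],-q[1]])/-q[2]
    s=s*(1+c["k1"]*(s@s)); return s[0]*c["fx"]+c["cx"],s[1]*c["fy"]+c["cy"]
E
python3 - <<'E'
from h import *
for n in ["top","scene"]:
    cv2.imwrite(f"pics/{n}0.png",cams.get_image(n)); c=cams.get_calibration(n); print(n,np.round(c["extrinsics"],3).tolist(),c["fx"])
print(manip.get_state())
E
```

```text
top [[0.31, 0.861, -0.403, -0.149], [-0.951, 0.285, -0.123, -0.153], [0.009, 0.421, 0.907, 1.502], [0.0, 0.0, 0.0, 1.0]] 499.5799802138512
scene [[0.502, 0.371, -0.782, -0.553], [-0.865, 0.242, -0.44, -0.537], [0.026, 0.897, 0.442, 0.705], [0.0, 0.0, 0.0, 1.0]] 475.97445803990956
{'clock': 0.1, 'qpos': array([ 1.13398778e+00,  2.76546823e-01,  1.50603163e+00,  3.50760631e-05,
        1.36071974e+00, -1.20997108e-01]), 'qd': array([-0.00069573,  0.00077891, -0.003567  ,  0.00083115, -0.00043771,
       -0.00094624]), 'effort': array([ 7.81313265e-04, -4.17698193e+01, -2.46404886e+01, -4.19760690e-04,
        5.83367670e-03,  4.36100180e-06]), 'position': array([0.17839078, 0.54615948, 0.2555076 ]), 'ee_rot': array([-2.51254874e-04,  1.57253898e-01,  9.87557838e-01, -8.15095247e-04]), 'contact_force': array([-0.76049602, -1.07098837, -0.17257488]), 'moment': array([ 0.02099637, -0.03780215,  0.0231416 ]), 'gripper_force': 0.0, 'width': 0.08571116328684461}
```

View pics/top0.png

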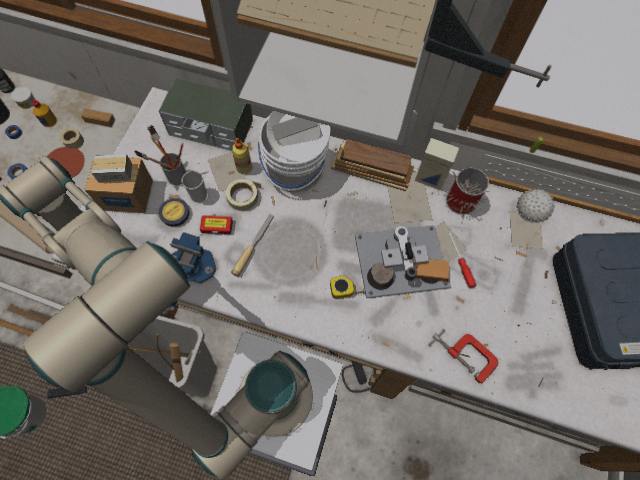

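View pics/scene0.png

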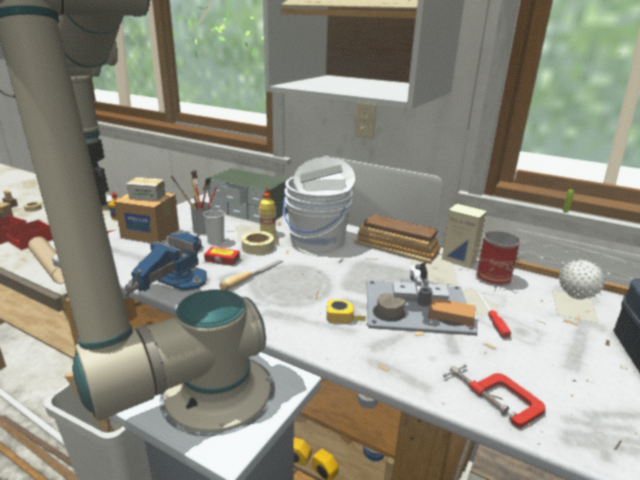

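The top picture shows the jig plate with corners near (357,235), (440,227), (450,288) and (365,297). The log slice is at (381,275) and the sanding block at (433,270). I'll enlarge the jig and compute coordinates.

Run:
```python
from h import *
im=cv2.imread("pics/top0.png"); cv2.imwrite("pics/crop.png",cv2.resize(im[215:305,325:485],None,fx=5,fy=5,interpolation=cv2.INTER_CUBIC))
c=cams.get_calibration("top")
for n,u,v,z in [("c1",357,235,.012),("c2",440,227,.012),("c3",450,288,.012),("c4",365,297,.012),("log",381,273,.048),("block",433,269,.043)]: print(n,at(c,u,v,z).round(3))
```

```text
c1 [ 0.559 -0.084  0.012]
c2 [ 0.673 -0.337  0.012]
c3 [ 0.474 -0.412  0.012]
c4 [ 0.362 -0.166  0.012]
log [ 0.44  -0.192  0.048]
block [ 0.506 -0.343  0.043]
```

View pics/crop.png

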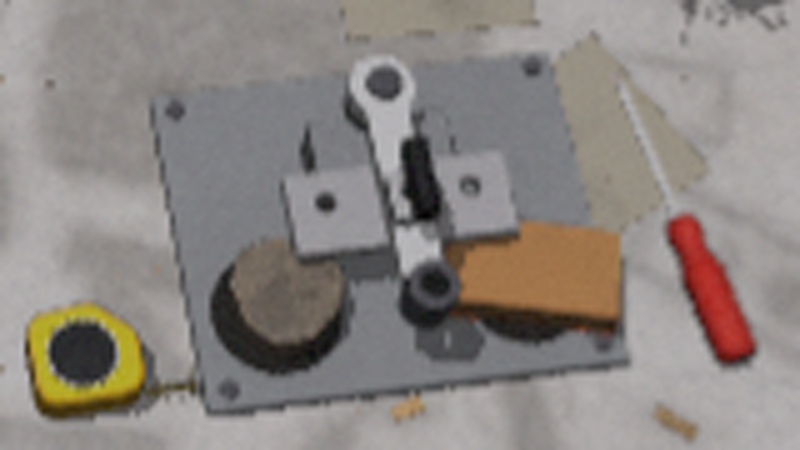

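The crop shows the pivot cap at about (383,85), the knob at (420,180), the guide bush at (436,280), the log at (290,285) and the block at (535,265). The log is on the local +y station, so the arm has to go to -0.61. I'll move over to the jig now.

Call:
step_arm:
  increments:
    - {"dp": [0.1, -0.2, 0.1], "yaw": -0.95, "grip": 1}
    - {"dp": [0.1, -0.23, 0.1], "yaw": -0.95, "grip": 1}
    - {"dp": [0.1, -0.23, 0], "yaw": -0.95, "grip": 1}
    - {"dp": [0.1, -0.23, 0], "yaw": -0.95, "grip": 1}
    - {"dp": [0.1, -0.23, 0], "yaw": -0.95, "grip": 1}

```text
clock: 0.72
position: [0.2788, 0.321, 0.2961]
ee_rot: [0.0, 0.494, 0.87, -0.0]
contact_force: [1.0, 0.4, -0.1]
width: 0.0851
gripper_force: 0.0
```

Call:
step_arm:
  increments:
    - {"dp": [0.1, -0.23, 0], "yaw": -0.95, "grip": 1}
    - {"dp": [0.1, -0.23, 0], "yaw": -0.95, "grip": 1}
    - {"dp": [0.1, -0.23, 0], "yaw": -0.95, "grip": 1}
    - {"dp": [0.1, -0.23, 0], "yaw": -0.95, "grip": 1}
    - {"dp": [0.1, -0.23, 0], "yaw": -0.95, "grip": 0.6}

```text
clock: 1.35
position: [0.3787, 0.0911, 0.2962]
ee_rot: [-0.0, 0.766, 0.643, 0.0]
contact_force: [1.4, 0.6, -0.9]
width: 0.0698
gripper_force: 0.0
```

Call:
step_arm:
  increments:
    - {"dp": [0.1, -0.23, 0], "yaw": -0.95, "grip": 0.6}
    - {"dp": [0.1, -0.23, 0], "yaw": -0.95, "grip": 0.6}
    - {"dp": [0.1, -0.23, 0], "yaw": -0.95, "grip": 0.6}
    - {"dp": [0.1, -0.23, 0], "yaw": -0.95, "grip": 0.6}
    - {"dp": [0.05, -0.1, 0], "yaw": -0.95, "grip": 0.6}

```text
clock: 1.98
position: [0.4692, -0.1139, 0.2957]
ee_rot: [0.0, 0.943, 0.334, -0.0]
contact_force: [0.5, 0.9, 0.6]
width: 0.0512
gripper_force: 0.0
```

```bash
cat >> h.py <<'E'
def st():
    s=manip.get_state(); from scipy.spatial.transform import Rotation as R
    q=s["ee_rot"]; m=R.from_quat(q,scalar_first=True).as_matrix()
    print("t%.2f"%s["clock"],s["position"].round(4),"yawY %.2f tilt %.3f"%(np.degrees(np.arctan2(m[1,1],m[0,1])),m[2,2]),"F",s["contact_force"].round(1),"M",s["moment"].round(2),"w %.4f g %.1f"%(s["width"],s["gripper_force"]),"q6 %.2f"%s["qpos"][5])
E
python3 - <<'E'
from h import *
st(); im=cams.get_image("wrist"); c=cams.get_calibration("wrist"); cv2.imwrite("pics/w1.png",im)
print(np.round(c["extrinsics"],3).tolist())
t=cams.get_calibration("top")
for n,u,v,z in [("pivot",401.6,232,.09),("guide",412.2,271,.102),("knob",409,250,.128)]: p=at(t,u,v,z); print(n,p.round(3),np.round(proj(c,p)))
st()
E
```

```text
t1.98 [ 0.4692 -0.1139  0.2957] yawY -50.98 tilt -1.000 F [0.5 0.9 0.6] M [ 0.03  0.02 -0.07] w 0.0512 g 0.0 q6 0.51
[[0.627, 0.75, 0.21, 0.524], [-0.779, 0.603, 0.171, -0.072], [0.002, -0.271, 0.963, 0.414], [0.0, 0.0, 0.0, 1.0]]
pivot [ 0.575 -0.218  0.09 ] [485. 195.]
guide [ 0.453 -0.278  0.102] [443. 336.]
knob [ 0.505 -0.251  0.128] [472. 292.]
t2.02 [ 0.4704 -0.1156  0.2955] yawY -51.17 tilt -1.000 F [ 1.3 -3.3  0.9] M [-0.04 -0.06  0.03] w 0.0515 g 0.0 q6 0.51
```

View pics/w1.png

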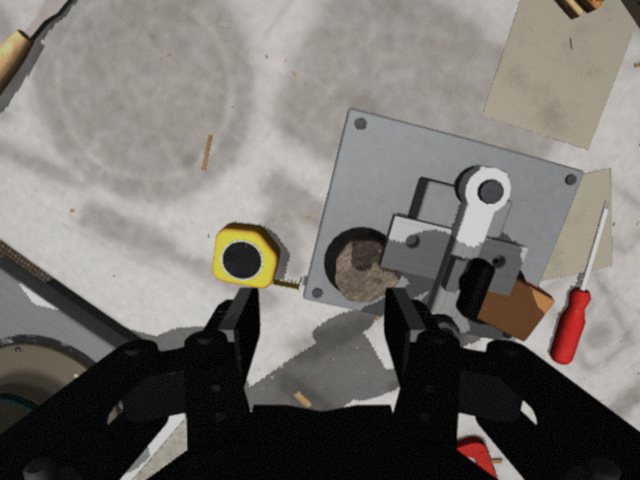

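The wrist picture shows the pivot at (490,190), the knob bar at about (477,287), the guide at about (445,328), the log at (362,265) and the plate corners. I'll centre over the knob at a lower height and look again.

Call:
step_arm:
  increments:
    - {"dp": [0, -0.2, -0.08], "yaw": -0.89, "grip": 0.6}
    - {"dp": [0, -0.2, -0.08], "yaw": -0.89, "grip": 0.6}
    - {"dp": [0, -0.2, -0.09], "yaw": 0, "grip": 0.6}
    - {"dp": [0, 0, 0], "yaw": 0, "grip": 0.6}

```text
clock: 2.52
position: [0.4676, -0.2326, 0.2443]
ee_rot: [-0.001, 0.978, 0.208, -0.002]
contact_force: [-0.2, 0.9, 0.5]
width: 0.0512
gripper_force: 0.0
```

Run:
```python
from h import *
st(); c=cams.get_calibration("wrist"); im=cams.get_image("wrist"); cv2.imwrite("pics/w2.png",im); np.save("c2.npy",c,allow_pickle=True)
```

```text
t2.52 [ 0.4676 -0.2326  0.2443] yawY -65.95 tilt -1.000 F [-0.2  0.9  0.5] M [-0.06  0.03  0.01] w 0.0512 g 0.0 q6 0.56
```

View pics/w2.png

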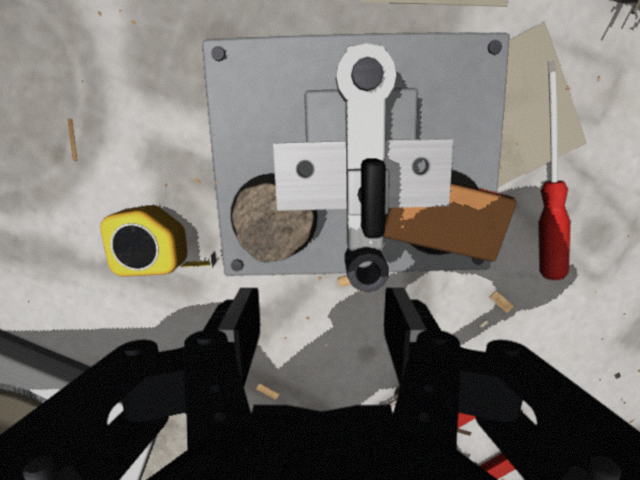

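Here the knob bar runs from (373,160) to (374,236), the pivot is at (367,73), the guide bush's top at (367,269) and the log at (273,222). The plate corners are at (204,40), (508,34) and (226,274).

Run:
```python
from h import *
c=np.load("c2.npy",allow_pickle=True).item()
P={n:at(c,u,v,z) for n,u,v,z in [("piv",367,73,.09),("gui",367,269,.102),("knob",373,197,.134),("k1",373,160,.134),("k2",374,236,.134),("log",275,217,.048),("c1",204,40,.012),("c2",508,34,.012),("c4",226,274,.012)]}
for n in P: print(n,P[n].round(4))
ang=lambda a,b: np.degrees(np.arctan2(*(P[b]-P[a])[1::-1]))
print("gp",ang("gui","piv"),"k",ang("k2","k1"),"c4c1",ang("c4","c1"),"c2c1",ang("c2","c1")-90, np.linalg.norm(P["gui"]-P["piv"]),np.linalg.norm(P["gui"]-P["knob"]))
```

```text
piv [ 0.5801 -0.2156  0.09  ]
gui [ 0.4554 -0.2743  0.102 ]
knob [ 0.5088 -0.2485  0.134 ]
k1 [ 0.529  -0.2386  0.134 ]
k2 [ 0.4865 -0.2601  0.134 ]
log [ 0.4503 -0.1952  0.048 ]
c1 [ 0.5619 -0.0774  0.012 ]
c2 [ 0.6758 -0.3169  0.012 ]
c4 [ 0.3664 -0.1708  0.012 ]
gp 25.217203350154442 k 26.85571955141847 c4c1 25.538112544824113 c2c1 25.428877783374162 0.13835767263167054 0.06742436108120264
```

Call:
step_arm:
  increments:
    - {"dp": [0.1, -0.04, -0.1], "yaw": 0.16, "grip": 0.6}
    - {"dp": [0.107, -0.043, -0.1], "yaw": 0, "grip": 0.6}
    - {"dp": [0, 0, -0.15], "yaw": 0, "grip": 0.6}
    - {"dp": [0, 0, -0.15], "yaw": 0, "grip": 0.6}
    - {"dp": [0, 0, -0.067], "yaw": 0, "grip": 0.6}

```text
clock: 3.2
position: [0.5095, -0.246, 0.1319]
ee_rot: [-0.001, 0.975, 0.222, -0.001]
contact_force: [-0.4, -0.0, -0.1]
width: 0.0512
gripper_force: 0.0
```

Run:
```python
from h import *
st(); im=cams.get_image("wrist"); cv2.imwrite("pics/w3.png",im[120:480,120:520])
```

```text
t3.20 [ 0.5095 -0.246   0.1319] yawY -64.37 tilt -1.000 F [-0.4 -0.  -0.1] M [ 0.02 -0.02 -0.02] w 0.0512 g 0.0 q6 0.55
```

View pics/w3.png

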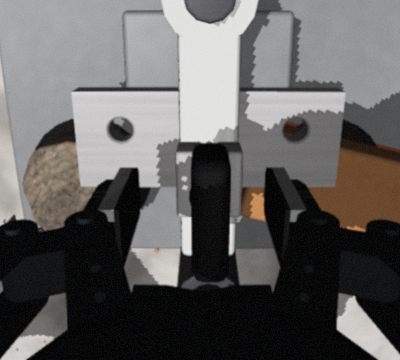

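The bar sits between the pads at about column 210 of the crop, roughly 3 mm right of the pad midline at 202. I'll correct for that, close and check.

Call:
step_arm:
  increments:
    - {"dp": [0.003, -0.015, 0], "yaw": 0, "grip": 0.6}
    - {"dp": [0, 0, 0], "yaw": 0, "grip": 0}
    - {"dp": [0, 0, 0], "yaw": 0, "grip": 0}
    - {"dp": [0, 0, 0], "yaw": 0, "grip": 0}
    - {"dp": [0, 0, 0], "yaw": 0, "grip": 0}
  squeeze: 50

```text
clock: 3.88
position: [0.5105, -0.2502, 0.1342]
ee_rot: [-0.0, 0.975, 0.221, 0.0]
contact_force: [-1.1, 3.2, 5.9]
width: 0.0128
gripper_force: 48.7
```

```bash
python3 -c "
from h import *
st()"
```

```text
t3.88 [ 0.5105 -0.2502  0.1342] yawY -64.49 tilt -1.000 F [-1.1  3.2  5.9] M [0.51 0.32 0.07] w 0.0128 g 48.7 q6 0.55
```

Call:
step_arm:
  increments:
    - {"dp": [0, 0, 0.03], "yaw": 0, "grip": 0}
    - {"dp": [0, 0, 0.03], "yaw": 0, "grip": 0}
    - {"dp": [0, 0, 0.02], "yaw": 0, "grip": 0}
    - {"dp": [0, 0, 0], "yaw": 0, "grip": 0}

```text
clock: 4.38
position: [0.5103, -0.2503, 0.1487]
ee_rot: [-0.001, 0.975, 0.221, -0.0]
contact_force: [0.9, 4.8, -7.0]
width: 0.013
gripper_force: 48.8
```

```bash
python3 -c "
from h import *
st()"
```

```text
t4.38 [ 0.5103 -0.2503  0.1487] yawY -64.49 tilt -1.000 F [ 0.9  4.8 -7. ] M [ 0.67 -0.2   0.16] w 0.0130 g 48.8 q6 0.55
```

Call:
step_arm:
  increments:
    - {"dp": [0, 0, 0.007], "yaw": 0.2, "grip": 0}
    - {"dp": [0, 0, 0], "yaw": 0.6, "grip": 0}
    - {"dp": [0, 0, 0], "yaw": 0.6, "grip": 0}
    - {"dp": [0, 0, 0], "yaw": 0, "grip": 0}

```text
clock: 4.88
position: [0.51, -0.25, 0.1497]
ee_rot: [-0.001, 0.947, 0.322, -0.0]
contact_force: [1.0, 5.2, -6.9]
width: 0.0131
gripper_force: 48.8
```

```bash
python3 -c "
from h import *
st()"
```

```text
t4.88 [ 0.51   -0.25    0.1497] yawY -52.39 tilt -1.000 F [ 1.   5.2 -6.9] M [ 0.87 -0.15 -0.02] w 0.0131 g 48.8 q6 0.33
```

Call:
step_arm:
  increments:
    - {"dp": [0, 0, 0], "yaw": 0.8, "grip": 0}
    - {"dp": [0, 0, 0], "yaw": 0.8, "grip": 0}
    - {"dp": [0, 0, 0], "yaw": 0.8, "grip": 0}
    - {"dp": [0, 0, 0], "yaw": 0.8, "grip": 0}
    - {"dp": [0, 0, 0], "yaw": 0.8, "grip": 0}

```text
clock: 5.5
position: [0.509, -0.2493, 0.1494]
ee_rot: [-0.003, 0.808, 0.589, -0.0]
contact_force: [-1.6, 5.7, -6.6]
width: 0.013
gripper_force: 48.8
```

Call:
step_arm:
  increments:
    - {"dp": [0, 0, 0], "yaw": 0.8, "grip": 0}
    - {"dp": [0, 0, 0], "yaw": 0.8, "grip": 0}
    - {"dp": [0, 0, 0], "yaw": 0.8, "grip": 0}
    - {"dp": [0, 0, 0], "yaw": 0.5, "grip": 0}
    - {"dp": [0, 0, 0], "yaw": 0, "grip": 0}

```text
clock: 6.12
position: [0.5081, -0.2496, 0.1492]
ee_rot: [-0.003, 0.663, 0.748, -0.001]
contact_force: [-2.8, 4.9, -5.8]
width: 0.013
gripper_force: 48.8
```

```bash
python3 -c "
from h import *
st()"
```

```text
t6.12 [ 0.5081 -0.2496  0.1492] yawY 6.92 tilt -1.000 F [-2.8  4.9 -5.8] M [0.87 0.38 0.08] w 0.0130 g 48.8 q6 -0.70
```

Call:
step_arm:
  increments:
    - {"dp": [0, 0, -0.012], "yaw": 0, "grip": 0}
    - {"dp": [0, 0, 0], "yaw": 0, "grip": 0.4}
    - {"dp": [0, 0, 0], "yaw": 0, "grip": 0.4}
    - {"dp": [0, 0, 0], "yaw": 0, "grip": 0.4}
    - {"dp": [0, 0, 0.1], "yaw": 0, "grip": 0.4}

```text
clock: 6.75
position: [0.51, -0.251, 0.1672]
ee_rot: [-0.001, 0.664, 0.748, -0.0]
contact_force: [0.2, -0.1, 0.2]
width: 0.034
gripper_force: 0.0
```

Call:
step_arm:
  increments:
    - {"dp": [0, 0, 0.2], "yaw": 0, "grip": 0.4}
    - {"dp": [0, 0, 0.2], "yaw": 0, "grip": 0.4}
    - {"dp": [-0.1, 0.05, 0], "yaw": 0, "grip": 0.4}
    - {"dp": [-0.2, 0.05, 0], "yaw": 0, "grip": 0.4}
    - {"dp": [0, 0, 0], "yaw": 0, "grip": 0}

```text
clock: 7.38
position: [0.4484, -0.2303, 0.2485]
ee_rot: [-0.0, 0.664, 0.748, -0.0]
contact_force: [1.3, -0.1, -0.4]
width: 0.0173
gripper_force: 0.0
```

Run:
```python
from h import *
st(); c=cams.get_calibration("wrist"); im=cams.get_image("wrist"); cv2.imwrite("pics/w4.png",im); np.save("c4.npy",c,allow_pickle=True)
```

```text
t7.38 [ 0.4484 -0.2303  0.2485] yawY 6.81 tilt -1.000 F [ 1.3 -0.1 -0.4] M [-0.02  0.03 -0.03] w 0.0173 g 0.0 q6 -0.73
```

View pics/w4.png

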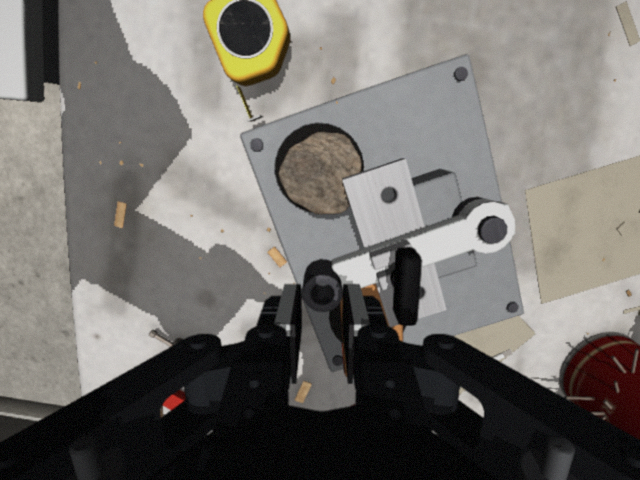

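The knob bar at (405,285) now stands crosswise to the arm, the plunger is held out and the guide is at (322,290). Next I'll go behind the guide on the block side, with the fingertips above beam height.

Call:
step_arm:
  increments:
    - {"dp": [0.045, -0.2, 0], "yaw": 0, "grip": 0}
    - {"dp": [0.048, -0.214, 0], "yaw": 0, "grip": 0}
    - {"dp": [0, 0, -0.2], "yaw": 0, "grip": 0}
    - {"dp": [0, 0, -0.23], "yaw": 0, "grip": 0}
    - {"dp": [0, 0, -0.24], "yaw": 0, "grip": 0}

```text
clock: 8.05
position: [0.4708, -0.3153, 0.1129]
ee_rot: [0.002, 0.664, 0.748, 0.0]
contact_force: [0.6, -0.1, -0.2]
width: -0.0002
gripper_force: 0.0
```

Call:
step_arm:
  increments:
    - {"dp": [0, 0, 0], "yaw": 0, "grip": 0}

```text
clock: 8.18
position: [0.468, -0.3128, 0.1106]
ee_rot: [-0.004, 0.664, 0.748, -0.0]
contact_force: [0.3, 0.1, 0.4]
width: -0.0
gripper_force: 0.0
```

Run:
```python
from h import *
st(); cv2.imwrite("pics/w5.png",cams.get_image("wrist"))
```

```text
t8.18 [ 0.468  -0.3128  0.1106] yawY 6.85 tilt -1.000 F [0.3 0.1 0.4] M [-0.04 -0.03  0.01] w -0.0000 g 0.0 q6 -0.83
```

View pics/w5.png

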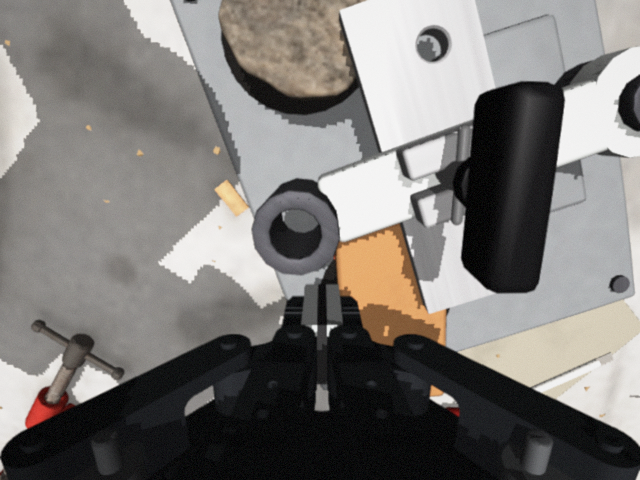

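The closed fingertips at (321,305) are just behind the guide bush at (297,230), and the crosswise knob at (512,187) is well clear. I'll push in small rows.

Call:
step_arm:
  increments:
    - {"dp": [-0.04, 0.06, 0], "yaw": 0, "grip": 0}
    - {"dp": [-0.032, 0.066, 0], "yaw": 0, "grip": 0}
    - {"dp": [-0.032, 0.066, 0], "yaw": 0, "grip": 0}
    - {"dp": [-0.032, 0.066, 0], "yaw": 0, "grip": 0}

```text
clock: 8.72
position: [0.4429, -0.262, 0.1154]
ee_rot: [0.002, 0.664, 0.748, 0.0]
contact_force: [3.7, -3.6, -0.1]
width: -0.0001
gripper_force: 2.0
```

Run:
```python
from h import *
st(); cv2.imwrite("pics/w6.png",cams.get_image("wrist"))
```

```text
t8.72 [ 0.4429 -0.262   0.1154] yawY 6.84 tilt -1.000 F [ 3.7 -3.6 -0.1] M [-0.62 -0.53 -0.04] w -0.0001 g 2.0 q6 -0.79
```

View pics/w6.png

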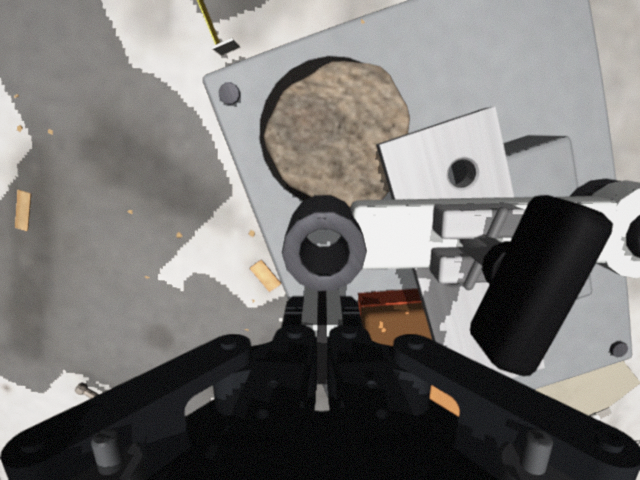

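The guide at (325,248) rides centrally on the fingertips and the arm is about halfway. The knob's lower end at (515,370) is still clear of the linkage. I'll go on to the stop.

Call:
step_arm:
  increments:
    - {"dp": [-0.015, 0.07, 0], "yaw": 0, "grip": 0}
    - {"dp": [-0.013, 0.07, 0], "yaw": 0, "grip": 0}
    - {"dp": [-0.01, 0.07, 0], "yaw": 0, "grip": 0}
    - {"dp": [0, 0.02, 0], "yaw": 0, "grip": 0}
    - {"dp": [0, 0, 0], "yaw": 0, "grip": 0}

```text
clock: 9.4
position: [0.4348, -0.2193, 0.1143]
ee_rot: [0.003, 0.662, 0.749, -0.003]
contact_force: [-0.3, -13.8, -1.3]
width: -0.0003
gripper_force: 6.8
```

Run:
```python
from h import *
st()
```

```text
t9.40 [ 0.4348 -0.2193  0.1143] yawY 7.04 tilt -1.000 F [ -0.3 -13.8  -1.3] M [-2.26  0.08 -0.02] w -0.0003 g 6.8 q6 -0.72
```

The force rises to 14 N at the stop, so the arm is there. I'll back off, rise and look at the knob.

Call:
step_arm:
  increments:
    - {"dp": [0, -0.08, 0], "yaw": 0, "grip": 0}
    - {"dp": [0, 0, 0.2], "yaw": 0, "grip": 0}
    - {"dp": [0, 0, 0.25], "yaw": 0, "grip": 0.3}
    - {"dp": [0.1, -0.01, 0.15], "yaw": -0.9, "grip": 0.6}
    - {"dp": [0.15, -0.01, 0], "yaw": -0.9, "grip": 0.6}

```text
clock: 10.02
position: [0.4843, -0.2352, 0.236]
ee_rot: [-0.0, 0.76, 0.65, 0.001]
contact_force: [0.3, -0.9, 0.1]
width: 0.051
gripper_force: 0.0
```

Call:
step_arm:
  increments:
    - {"dp": [0, 0, 0], "yaw": -0.9, "grip": 0.6}
    - {"dp": [0, 0, 0], "yaw": -0.9, "grip": 0.6}
    - {"dp": [0, 0, 0], "yaw": -0.5, "grip": 0.6}
    - {"dp": [0, 0, 0], "yaw": 0, "grip": 0.6}

```text
clock: 10.52
position: [0.4832, -0.2346, 0.2327]
ee_rot: [-0.003, 0.859, 0.513, -0.001]
contact_force: [0.6, 0.4, -0.2]
width: 0.0514
gripper_force: 0.0
```

Run:
```python
from h import *
st(); c=cams.get_calibration("wrist"); cv2.imwrite("pics/w7.png",cams.get_image("wrist")); np.save("c7.npy",c,allow_pickle=True)
```

```text
t10.53 [ 0.4832 -0.2346  0.2327] yawY -28.33 tilt -1.000 F [ 0.6  0.4 -0.2] M [ 0.03  0.03 -0.03] w 0.0514 g 0.0 q6 -0.09
```

View pics/w7.png

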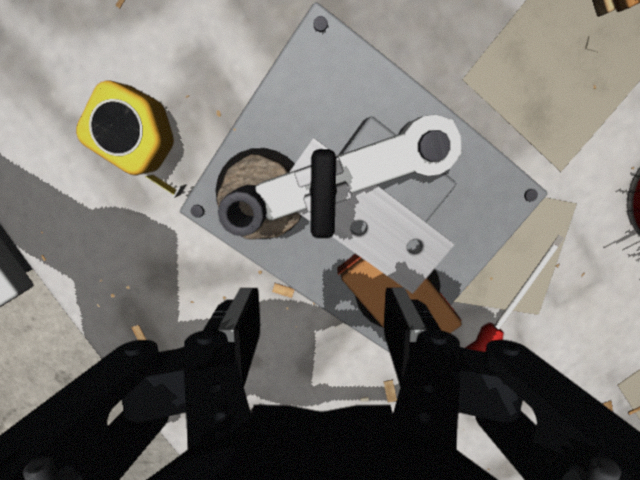

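The guide at (242,210) now stands over the log. The knob bar runs from (322,150) to (323,237), parallel to the pads, with its centre at (322,193).

Run:
```python
from h import *
c=np.load("c7.npy",allow_pickle=True).item()
k=at(c,322,193.5,.147);g=at(c,243,209,.102);p=at(c,434,144,.09);print(k,g,p,np.degrees(np.arctan2(*(p-g)[1::-1])))
d=k-manip.get_state()["position"];print((d/.2).round(3))
```

```text
[ 0.50066138 -0.2013669   0.147     ] [ 0.44477818 -0.19096485  0.102     ] [ 0.58026442 -0.21497143  0.09      ] -10.047854301519877
[ 0.086  0.168 -0.43 ]
```

Call:
step_arm:
  increments:
    - {"dp": [0.05, 0.08, -0.05], "yaw": 0, "grip": 0.6}
    - {"dp": [0.042, 0.087, -0.05], "yaw": 0, "grip": 0.6}
    - {"dp": [0, 0, -0.17], "yaw": 0, "grip": 0.6}
    - {"dp": [0, 0, -0.163], "yaw": 0, "grip": 0.6}
    - {"dp": [0, 0, 0], "yaw": 0, "grip": 0.6}

```text
clock: 11.2
position: [0.5011, -0.2003, 0.1444]
ee_rot: [-0.003, 0.859, 0.513, -0.002]
contact_force: [-0.5, -0.4, 1.1]
width: 0.0513
gripper_force: 0.0
```

```bash
python3 -c "
from h import *
st()"
```

```text
t11.20 [ 0.5011 -0.2003  0.1444] yawY -28.31 tilt -1.000 F [-0.5 -0.4  1.1] M [ 0.01  0.01 -0.03] w 0.0513 g 0.0 q6 -0.02
```

Call:
step_arm:
  increments:
    - {"dp": [0.002, -0.004, 0], "yaw": 0, "grip": 0}
    - {"dp": [0, 0, 0], "yaw": 0, "grip": 0}
    - {"dp": [0, 0, 0], "yaw": 0, "grip": 0}
    - {"dp": [0, 0, 0], "yaw": 0, "grip": 0}
    - {"dp": [0, 0, 0.01], "yaw": 0, "grip": 0}
  squeeze: 50

```text
clock: 11.82
position: [0.5014, -0.2023, 0.1493]
ee_rot: [-0.002, 0.859, 0.512, -0.001]
contact_force: [-2.3, 2.2, -6.1]
width: 0.0133
gripper_force: 48.7
```

```bash
python3 -c "
from h import *
st()"
```

```text
t11.82 [ 0.5014 -0.2023  0.1493] yawY -28.41 tilt -1.000 F [-2.3  2.2 -6.1] M [ 0.43  0.51 -0.01] w 0.0133 g 48.7 q6 -0.02
```

Call:
step_arm:
  increments:
    - {"dp": [0, 0, 0], "yaw": -0.85, "grip": 0}
    - {"dp": [0, 0, 0], "yaw": -0.85, "grip": 0}
    - {"dp": [0, 0, 0], "yaw": -0.85, "grip": 0}
    - {"dp": [0, 0, 0], "yaw": -0.85, "grip": 0}
    - {"dp": [0, 0, 0], "yaw": -0.85, "grip": 0}

```text
clock: 12.45
position: [0.5019, -0.2028, 0.1488]
ee_rot: [-0.001, 0.977, 0.215, -0.001]
contact_force: [-2.5, 1.9, -5.1]
width: 0.0134
gripper_force: 48.9
```

Call:
step_arm:
  increments:
    - {"dp": [0, 0, 0], "yaw": -0.85, "grip": 0}
    - {"dp": [0, 0, 0], "yaw": -0.85, "grip": 0}
    - {"dp": [0, 0, 0], "yaw": -0.85, "grip": 0}
    - {"dp": [0, 0, 0], "yaw": -0.85, "grip": 0}
    - {"dp": [0, 0, 0], "yaw": -0.7, "grip": 0}

```text
clock: 13.08
position: [0.502, -0.2033, 0.1487]
ee_rot: [-0.0, 0.996, -0.09, -0.001]
contact_force: [-2.6, 0.8, -5.5]
width: 0.0135
gripper_force: 50.3
```

```bash
python3 -c "
from h import *
st()"
```

```text
t13.07 [ 0.502  -0.2033  0.1487] yawY -100.34 tilt -1.000 F [-2.6  0.8 -5.5] M [0.27 0.43 0.54] w 0.0135 g 50.3 q6 1.24
```

Call:
step_arm:
  increments:
    - {"dp": [0, 0, -0.02], "yaw": 0.1, "grip": 0}
    - {"dp": [0, 0, -0.025], "yaw": 0, "grip": 0}
    - {"dp": [0, 0, -0.025], "yaw": 0, "grip": 0}
    - {"dp": [0, 0, 0], "yaw": 0, "grip": 0}

```text
clock: 13.58
position: [0.5024, -0.2034, 0.1358]
ee_rot: [-0.0, 0.997, -0.081, -0.001]
contact_force: [-5.9, 2.2, 1.4]
width: 0.0133
gripper_force: 49.7
```

```bash
python3 -c "
from h import *
st()"
```

```text
t13.57 [ 0.5024 -0.2034  0.1358] yawY -99.25 tilt -1.000 F [-5.9  2.2  1.4] M [0.4  0.99 0.02] w 0.0133 g 49.7 q6 1.22
```

Call:
step_arm:
  increments:
    - {"dp": [0, 0, -0.012], "yaw": 0, "grip": 0}
    - {"dp": [0, 0, 0], "yaw": 0, "grip": 0}

```text
clock: 13.82
position: [0.5027, -0.2035, 0.1355]
ee_rot: [0.0, 0.997, -0.081, -0.0]
contact_force: [-9.0, 3.4, 13.9]
width: 0.0129
gripper_force: 51.5
```

Call:
step_arm:
  increments:
    - {"dp": [0, 0, 0.012], "yaw": 0, "grip": 0.4}
    - {"dp": [0, 0, 0], "yaw": 0, "grip": 0.5}
    - {"dp": [0, 0, 0], "yaw": 0, "grip": 0.6}
    - {"dp": [0, 0, 0.1], "yaw": 0, "grip": 0.6}
    - {"dp": [0, 0, 0.2], "yaw": 0, "grip": 0.6}

```text
clock: 14.45
position: [0.5026, -0.2032, 0.1942]
ee_rot: [-0.001, 0.997, -0.081, -0.002]
contact_force: [-0.5, -1.1, -0.3]
width: 0.0513
gripper_force: 0.0
```

Call:
step_arm:
  increments:
    - {"dp": [-0.05, -0.1, 0.2], "yaw": 0, "grip": 0.6}
    - {"dp": [-0.1, 0, 0], "yaw": 0, "grip": 0.6}
    - {"dp": [0, 0, 0], "yaw": 0, "grip": 0.6}

```text
clock: 14.82
position: [0.4717, -0.2231, 0.2347]
ee_rot: [-0.0, 0.997, -0.082, -0.001]
contact_force: [0.0, -0.2, -0.6]
width: 0.0512
gripper_force: 0.0
```

Run:
```python
from h import *
st(); c=cams.get_calibration("wrist"); a=cams.get_image("wrist")[0:300]; s=cams.get_image("scene")[245:345,350:500]
s=cv2.resize(s,(450,300),interpolation=cv2.INTER_CUBIC); a=a[:,150:490]; cv2.imwrite("pics/w8.png",np.hstack([a,s])); np.save("c8.npy",c,allow_pickle=True)
```

```text
t14.82 [ 0.4717 -0.2231  0.2347] yawY -99.36 tilt -1.000 F [ 0.  -0.2 -0.6] M [0.01 0.   0.01] w 0.0512 g 0.0 q6 1.16
```

View pics/w8.png

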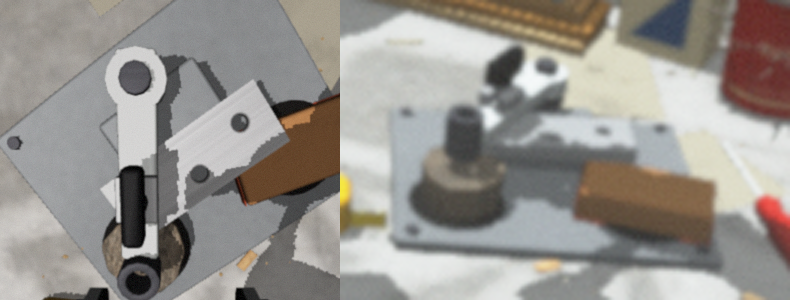

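After the twist the knob bar lies along the arm again (crop (132,207)). The guide at (137,275) is over the log, and the block hasn't moved. I'll check the plunger height from the bar's apparent length and its position on the arm.

Run:
```python
from h import *
c2=np.load("c2.npy",allow_pickle=True).item();c8=np.load("c8.npy",allow_pickle=True).item()
c7=np.load("c7.npy",allow_pickle=True).item()
for f,c,x0,roi in [("w2",c2,0,(345,400,145,250)),("w7",c7,0,(300,345,135,250)),("w8",c8,150,(115,150,150,255))]:
    im=cv2.imread(f"pics/{f}.png"); a,b,t,d=roi
    m=(im[t:d,a:b].max(2)<42).astype(np.uint8); n,l,s,_=cv2.connectedComponentsWithStats(m)
    i=1+s[1:,4].argmax(); r=s[i]; box=(a+r[0]+x0,t+r[1],r[2],r[3])
    u=box[0]+r[2]/2; print(f,box,[(z,round(1000*np.linalg.norm(at(c,u,box[1],z)-at(c,u,box[1]+box[3],z)),1),at(c,u,box[1]+box[3]/2,z)[:2].round(4)) for z in (.134,.144,.147)])
```

```text
w2 (np.int32(359), np.int32(159), np.int32(28), np.int32(79)) [(0.134, np.float64(49.6), array([ 0.5079, -0.2489])), (0.144, np.float64(47.4), array([ 0.5089, -0.2469])), (0.147, np.float64(46.8), array([ 0.5092, -0.2464]))]
w7 (np.int32(311), np.int32(150), np.int32(26), np.int32(88)) [(0.134, np.float64(52.0), array([ 0.5006, -0.2039])), (0.144, np.float64(49.6), array([ 0.5013, -0.2025])), (0.147, np.float64(48.9), array([ 0.5015, -0.2021]))]
w8 (np.int32(269), np.int32(166), np.int32(29), np.int32(81)) [(0.134, np.float64(49.2), array([ 0.502 , -0.2045])), (0.144, np.float64(47.0), array([ 0.5037, -0.2059])), (0.147, np.float64(46.3), array([ 0.5042, -0.2063]))]
```

```bash
python3 -c "
from h import *
print(ticket.sign_off())"
```

```text
the job is handed in; nothing more can be done
None
```

The job is handed in: the guide bush stands over the log slice at the arm's stop, the knob is turned back, and the plunger looks fully home by the knob's height in the wrist image; I saw nothing else disturbed.

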